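Zero the peak hand of the orange load gauge

TASK

The press-fit reading on the orange gauge has been written down: turn its black knob anticlockwise until the red peak hand is fully back at the zero stop, then let go. Leave the peak reading on the grey gauge as it stands, and leave the steel spindle standing where it is.

Things in the scene. Friction and masses are not known exactly. Their poses are not given: they have to be found in the camera images.
- orange_grip (a point): Black bar knob on the upward-facing dial of the orange load gauge (bolted down; case 128 mm across; open dial 51 mm above the table). Bar 40 mm long, 14 wide, top 42 above the dial, on a skirt 40 across, 8 high. This point: on the knob's upright axis, in the bar, 28 above the dial (79 above the table). z up; x along the bar towards the red hand's tip, as its white line points; turns with the knob.
- orange_peak (a joint): Angle of the orange gauge's red peak hand, rad: 0 at the zero stop (end of travel), grows clockwise seen from above; starts at 0.6 to 1.35. Slight friction (0.04 N m), no spring: stays where left. Hand tip 49 mm from the axis, 3 mm above the dial. Zero is the green mark at the dial's rim, on the side of the brass pipe stub, by a steel stop pin 6 mm high, 47 mm from the axis.
- grey_hand (a point): Tip of the red peak hand of the grey load gauge, the same model in a grey case: 49 mm from its knob's axis, 54 mm above the table. x points from the axis to the tip, z up. It turns with the grey gauge's own black knob (bar top 93 mm above the table). To be left alone.
- spindle_mid (a point): Centre of a bare steel spindle standing loose on its 48 mm foot between the two gauges, stepped, 100 mm tall; this point is half-way up, z axis up. To be left standing.
There are look-alikes about, which are no part of the job. Of the things that look like the part that bears spindle_mid, the larger one is meant.

How it is judged:
By the outcome, as a careful person would: the job done as asked, in the order asked, and still so for the second after the job is handed in, with the robot touching nothing.
It also fails if it takes over 35 s, if anything falls off the work surface, if the arm or the gripper's body presses on something with over 40 N, if the wrist force passes 120 N, or if a joint passes its speed limit or range.

ROBOT

A 6-joint arm with a two-finger parallel gripper is mounted at the origin on the work surface. World frame = base frame: x ahead of the robot, y to its left, z up, the work surface at z = 0. Lengths are in m, angles in rad, forces in N, time in s.
With the tool pointing down it reaches from about 0.425 to 0.95 m from the base axis. Payload 14.7 kg.
Tool frame: the origin (TCP) lies on the centre line of the jaws, within the pads' length; the fingertips stand 14 mm ahead of it and the grasp point (between the pads) lies 5 mm behind it; x points along the fingers, y is the direction in which the jaws open and shut, and the axes are right-handed (so a half turn about x gives the same grasp; the last joint's range is limited). The gripper opens to 85 mm and grips with 20 to 120 N. Pads are 22 mm wide; open, the fingers measure 114 mm over their backs; the gripper's body (76 mm by 85 mm) begins 54 mm behind the grasp point. The pads swing forward as they close: fully open they stand 13 mm farther back than shut.
Start: joints at [-1.245, 0.48, 1.596, -0, 1.065, -0.047], TCP at [0.237, -0.605, 0.206] pointing down, gripper open.
Joint ranges: [-2.75, 2.75], [-0.82, 2.05], [0.23, 2.67], [-1.56, 4.7], [0.09, 2.69], [-2.92, 2.92]. Speed limits (rad/s): [1.89, 1.89, 2.39, 3.01, 3.01, 3.01].

INTERFACE

Orientations are given as [roll, pitch, yaw] about the fixed x, y, z axes, in that order (R = Rz(yaw) Ry(pitch) Rx(roll)).
In Python, from plant import readout, imaging, order, silhouettes gives the robot as it stands.
- The arm moves only by the tool step_arm, never from a script. Its argument "increments" is a list of rows, each an object of numbers: "x", "y", "z": the shift along the tool's x, y, z in mm; "ax", "ay", "az": the turn, a rotation vector about the tool's x, y, z in rad; "fingers": the opening, from -1 (shut) to 1 (fully open). In form: [{"x": .., "y": .., "z": .., "ax": .., "ay": .., "az": .., "fingers": ..}, ...]. A call has 1 to 12 rows; each row is the pose to reach, as a shift and turn from the pose commanded when the call began, along the tool's axes at that moment; what a row does not reach only later rows make up. A row lasts 1/10 s, in which the tool goes at most 50 mm and 8.59 degrees, less where a joint would pass 70% of its speed; a pose out of reach is approached as far as the arm can. A call with a gripper value outside its range is refused whole. The fingers move at their own pace and stop on an object; "squeeze" is the grip in N (left out, the last holds). Time passes only in rows, so rows that repeat a pose let the fingers close. It gives the time, the measured TCP pose, the force and the opening at its end, in the units of the state.
- readout.sense(): the state, without advancing time (a new reading comes with each control period).
- imaging.snapshot(name): name is "scene" or "side" or "wrist"; returns a dict with "image" (400x640x3 uint8, blue, green, red), "vertical_fov" (degrees; the focal length in pixels is half the picture's height over the tangent of half this angle, whatever the lens; pixels are square), "cx", "cy" (the principal point, pixels), "T" (4x4, takes a point from camera to world coordinates); the wrist camera has in their place "T_tool_cam" (4x4, takes a point from camera to tool coordinates, whose origin is the TCP and whose axes are the tool frame's). Camera axes: x right, y up, looking along -z (the intrinsics and any distortion apply to the point x, -y, -z); pixel columns grow to the right and rows downward; lengths in m; the calibration is good to about 2 mm. A picture is of the moment at which its call begins: read the wrist's pose just before it. There is no depth.
- order.close_job(): hands the job in, once; it reports no verdict.
Trained networks look in a picture, given as the dict that the camera call returned (one of the last four; its "shot" number tells which), for a name from the list of things; names that differ only in an ending like _2 or _b are one class to them, and where a whole thing is asked for, a point or a joint stands for the part that bears it (a point fixed in the world has none). Each returns a list of dicts, best first, with "p" (0 to 1); they miss things now and then, are a little off and sometimes report something else, mostly with a low value. They report only what shows in the picture. A call takes as long as a camera call. They do not tell look-alikes from the thing itself.
- silhouettes(picture, name): "pixels" (400x640 bool, what is visible of it) and "location" ([column, row] in pixels, amid what is visible of it).
The state is a dict: "time": time; "joint_pos": joint angles; "dq": joint speeds; "joint_torque": joint torques, N m; "position": TCP position; "orientation": TCP orientation; "force": force on the tool from outside, world axes, zero at the start; "ft_torque": the same for the moment, N m; "gripper_width": finger opening in m.
Only numpy, scipy, OpenCV 4.12 (cv2) and the standard library are available. Lean on these libraries where they do the work, as an engineer would, in place of code of your own. Each camera call takes 0.05 s, during which the arm holds its last target.

## Working session

There is one attempt and no reset: what is moved stays moved. The work goes in short steps, Python scripts to look and compute and a tool call to move; the robot and the scene stay as the last step left them, time stands still between calls to the robot, and variables do not carry over. Pictures are saved under pics/ and viewed, and the job is handed in when it is done.

Besides the shell and the picture viewer there is one more tool, called after "Emit:" as name(argument=value, ...) on one line, values as JSON. step_arm: Moves the arm, as the interface text tells. Its arguments: {"type":"object","properties":{"increments":{"type":"array"},"squeeze":{"type":"number"}},"required":["increments"]}

```bash
mkdir -p pics; ls
cat > h.py <<'E'
import numpy as np, cv2, pickle
from plant import readout, imaging, order, silhouettes
from scipy.spatial.transform import Rotation as R
def toolT(s):
    T=np.eye(4);T[:3,:3]=R.from_euler('xyz',s['orientation']).as_matrix();T[:3,3]=s['position'];return T
def snap(n):
    s=readout.sense();d=imaging.snapshot(n)
    d['Tw']=d['T'] if 'T' in d else toolT(s)@d['T_tool_cam']
    return d
def foc(d): return 200/np.tan(np.radians(d['vertical_fov'])/2)
def ray(d,u,v):
    f=foc(d);c=np.array([(u-d['cx'])/f,-(v-d['cy'])/f,-1.0])
    return d['Tw'][:3,3],d['Tw'][:3,:3]@c
def at(d,u,v,z):
    o,r=ray(d,u,v);return o+r*(z-o[2])/r[2]
def proj(d,p):
    c=np.linalg.inv(d['Tw'])@np.append(p,1);f=foc(d)
    return d['cx']+f*c[0]/-c[2], d['cy']-f*c[1]/-c[2]
E
python3 - <<'E'
from h import *
print(readout.sense())
for n in ['scene','side','wrist']:
    d=snap(n);cv2.imwrite(f'pics/{n}0.png',d['image'])
    print(n,{k:v for k,v in d.items() if k not in('image','T')}, d['Tw'].round(3).tolist())
    for k in ['orange_grip','grey_hand','spindle_mid','orange_peak']:
        print(k,[(round(r['p'],2),np.round(r['location']).tolist(),int(r['pixels'].sum())) for r in silhouettes(d,k)])
E
```

```text
pics
{'time': 0.0, 'joint_pos': array([-1.24458823e+00,  4.80862674e-01,  1.59687990e+00, -2.70408727e-05,
        1.06510750e+00, -4.66242949e-02]), 'dq': array([-0.00146146, -0.00065499, -0.00097859,  0.00097447,  0.00032296,
        0.00089545]), 'joint_torque': array([ 6.47585097e-03, -9.50639963e+01, -4.30181873e+01,  4.79167102e-04,
        1.19483008e-02, -3.73737657e-05]), 'position': array([ 0.23661554, -0.60491428,  0.20525016]), 'orientation': array([-1.59862241,  1.56953869,  1.91581575]), 'force': array([0.13689603, 0.87178326, 0.52536761]), 'ft_torque': array([-0.0203354 ,  0.0550111 ,  0.02584247]), 'gripper_width': 0.08525873393378798}
scene {'vertical_fov': 57.54402319610167, 'cx': 330.9690002759398, 'cy': 196.6278732459073, 'shot': 1, 'Tw': array([[ 0.3691042 , -0.60036941,  0.70944954,  1.08297945],
       [ 0.929335  ,  0.24657555, -0.27483989, -0.20672827],
       [-0.00992744,  0.76076085,  0.64895638,  0.52165784],
       [ 0.        ,  0.        ,  0.        ,  1.        ]])} [[0.369, -0.6, 0.709, 1.083], [0.929, 0.247, -0.275, -0.207], [-0.01, 0.761, 0.649, 0
[... 1144 characters left out ...]
     [ 4.50885036e-04, -9.47888508e-01, -3.18601903e-01,
        -8.27397003e-02],
       [ 0.00000000e+00,  0.00000000e+00,  0.00000000e+00,
         1.00000000e+00]]), 'shot': 3, 'Tw': array([[ 3.63778906e-01,  8.82987906e-01,  2.96643329e-01,
         3.13908046e-01],
       [-9.31485253e-01,  3.44715518e-01,  1.16217186e-01,
        -5.75454357e-01],
       [ 3.60810883e-04, -3.18596248e-01,  9.47890448e-01,
         3.73492105e-01],
       [ 0.00000000e+00,  0.00000000e+00,  0.00000000e+00,
         1.00000000e+00]])} [[0.364, 0.883, 0.297, 0.314], [-0.931, 0.345, 0.116, -0.575], [0.0, -0.319, 0.948, 0.373], [0.0, 0.0, 0.0, 1.0]]
orange_grip []
grey_hand []
spindle_mid []
orange_peak []
```

View pics/scene0.png

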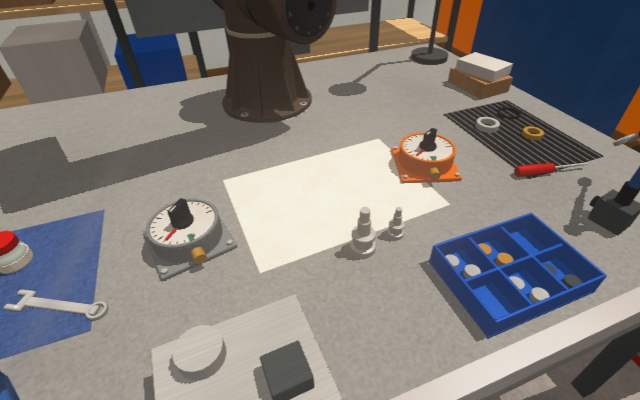

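View pics/side0.png

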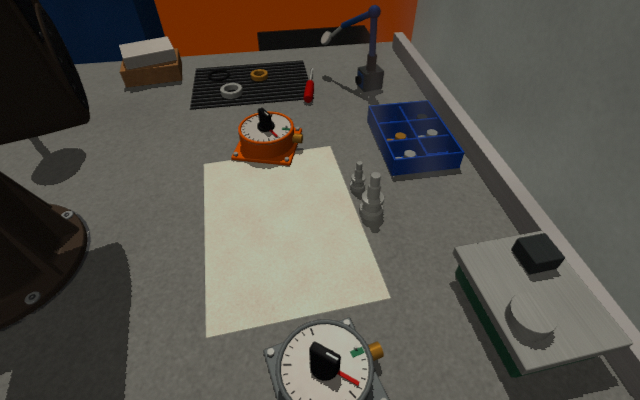

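Run:
```python
import cv2,numpy as np
a=cv2.imread('pics/scene0.png')[90:210,340:500]; b=cv2.imread('pics/side0.png')[70:190,190:350]
cv2.imwrite('pics/crop0.png',np.vstack([cv2.resize(x,None,fx=4,fy=2.5 if 0 else 4,interpolation=2)[:480] for x in (a,)]))
cv2.imwrite('pics/crop1.png',cv2.resize(b,None,fx=4,fy=4,interpolation=2))
```

```text
(no output)
```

View pics/crop0.png

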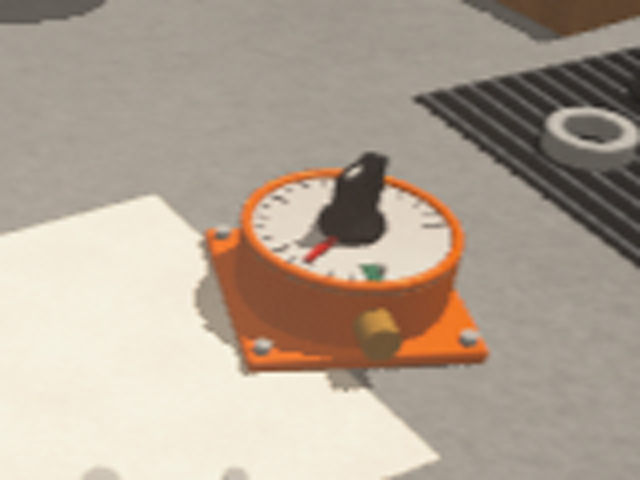

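View pics/crop1.png

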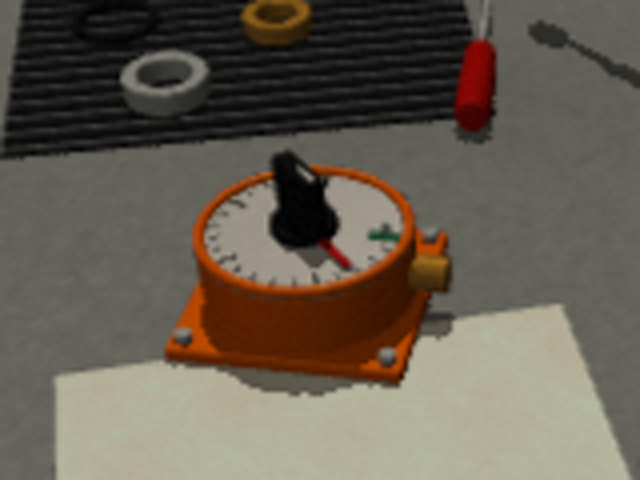

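Run:
```python
from h import *
for n,(ou,ov),pts in [('scene',(340,90),dict(tip=(308,261),green=(373,272),c=(352,230),ktop=(372,157))),('side',(190,70),dict(tip=(347,267),green=(380,236),c=(305,230),ktop=(293,160)))]:
    d=snap(n)
    P={k:at(d,ou+(u+.5)/4-.5,ov+(v+.5)/4-.5,.093 if k=='ktop' else .053) for k,(u,v) in pts.items()}
    for k,p in P.items(): print(n,k,p.round(4))
    for k in('tip','green'):
        v=P[k]-P['c'];print(k,np.linalg.norm(v[:2]),np.degrees(np.arctan2(v[1],v[0])))
    # ellipse of dial white
    hsv=cv2.cvtColor(d['image'],cv2.COLOR_BGR2HSV)
    m=((hsv[...,0]<14)&(hsv[...,1]>170)&(hsv[...,2]>100)).astype(np.uint8);m2=np.zeros_like(m);m2[ov:ov+120,ou:ou+160]=m[ov:ov+120,ou:ou+160]
    x=cv2.connectedComponentsWithStats(m2);i=1+np.argmax(x[2][1:,4]);print(x[2][i],x[3][i])
    # world-space: inner hole contour of orange
    cs,h=cv2.findContours((x[1]==i).astype(np.uint8),cv2.RETR_CCOMP,cv2.CHAIN_APPROX_NONE)
    for c,hh in zip(cs,h[0]):
        if hh[3]>=0 and len(c)>60:
            W=np.array([at(d,*q[0],.054)[:2] for q in c],dtype=np.float32)
            print('inner',cv2.fitEllipse(W*1000), len(c))
    d2=silhouettes(d,'spindle_mid')
    for r in d2:
        ys,xs=np.nonzero(r['pixels']);print('sp',at(d,r['location'][0],r['location'][1],.05).round(3),xs.min(),xs.max(),ys.min(),ys.max(), at(d,xs.mean(),ys.max(),0).round(3))
```

```text
scene tip [0.5085 0.2267 0.053 ]
scene green [0.532  0.2545 0.053 ]
scene c [0.4904 0.2677 0.053 ]
scene ktop [0.4796 0.2806 0.093 ]
tip 0.04483252194960756 -66.27039657480775
green 0.043580281229041826 -17.630016476580437
[401 133  61  48 495] [440.47878788 161.67474747]
sp [0.682 0.073 0.05 ] 387 402 207 239 [0.678 0.083 0.   ]
sp [ 0.695 -0.001  0.05 ] 349 374 207 258 [0.696 0.003 0.   ]
side tip [0.5096 0.2229 0.053 ]
side green [0.5306 0.2497 0.053 ]
side c [0.4885 0.2628 0.053 ]
side ktop [0.4868 0.2734 0.093 ]
tip 0.04514329798601256 -62.198354589742486
green 0.044113886820711254 -17.299812312512575
[238 111  64  33 289] [268.00692042 129.06920415]
sp [0.665 0.059 0.05 ] 350 364 161 191 [0.665 0.074 0.   ]
sp [ 0.669 -0.011  0.05 ] 358 383 172 221 [ 0.673 -0.013  0.   ]
sp [0.482 0.29  0.05 ] 256 275 108 134 [0.482 0.312 0.   ]
```

Run:
```python
from h import *
s=readout.sense();T=toolT(s);print(T.round(4), s['time'])
print('y yaw',np.degrees(np.arctan2(T[1,1],T[0,1])),'z yaw',np.degrees(np.arctan2(T[1,2],T[0,2])))
for w in [(.47,-.35,.206),(.56,-.02,.206),(.49,.265,.206)]: print(w,(T[:3,:3].T@(np.array(w)-T[:3,3])*1000).round(1))
```

```text
[[ 0.000e+00  3.642e-01 -9.313e-01  2.368e-01]
 [-1.000e-04 -9.313e-01 -3.642e-01 -6.054e-01]
 [-1.000e+00  1.000e-04 -0.000e+00  2.059e-01]
 [ 0.000e+00  0.000e+00  0.000e+00  1.000e+00]] 0.95
y yaw -68.6425626484382 z yaw -158.64256256163898
(0.47, -0.35, 0.206) [-1.000e-01 -1.529e+02 -3.102e+02]
(0.56, -0.02, 0.206) [-1.000e-01 -4.275e+02 -5.142e+02]
(0.49, 0.265, 0.206) [-1.000e-01 -7.184e+02 -5.528e+02]
```

Emit:
step_arm(increments=[{"y": -10,"z": -20,"ax": -0.05},{"y": -30,"z": -60,"ax": -0.12},{"y": -50,"z": -100,"ax": -0.19},{"y": -70,"z": -140,"ax": -0.26},{"y": -90,"z": -182,"ax": -0.33},{"y": -110,"z": -223,"ax": -0.4},{"y": -132,"z": -265,"ax": -0.47},{"y": -155,"z": -305,"ax": -0.54},{"y": -185,"z": -335,"ax": -0.61},{"y": -220,"z": -360,"ax": -0.68},{"y": -255,"z": -387,"ax": -0.75},{"y": -290,"z": -412,"ax": -0.83}])

```text
invalid input at $.increments[0]: expected keys x, y, z, ax, ay, az, fingers
```

Run:
```python
from h import *
s=readout.sense();T=toolT(s);print(T.round(4), s['time'],s['joint_pos'])
print('y yaw',np.degrees(np.arctan2(T[1,1],T[0,1])))
for w in [(.56,-.02,.206),(.49,.265,.206)]: print(w,(T[:3,:3].T@(np.array(w)-T[:3,3])*1000).round(1))
```

```text
[[ 0.000e+00  3.642e-01 -9.313e-01  2.368e-01]
 [-1.000e-04 -9.313e-01 -3.642e-01 -6.054e-01]
 [-1.000e+00  1.000e-04 -0.000e+00  2.059e-01]
 [ 0.000e+00  0.000e+00  0.000e+00  1.000e+00]] 0.95 [-1.24459972e+00  4.80192524e-01  1.59626417e+00  2.75804944e-05
  1.06506401e+00 -4.65743586e-02]
y yaw -68.6425626484382
(0.56, -0.02, 0.206) [-1.000e-01 -4.275e+02 -5.142e+02]
(0.49, 0.265, 0.206) [-1.000e-01 -7.184e+02 -5.528e+02]
```

Emit:
step_arm(increments=[{"x": 0,"ay": 0,"az": 0,"fingers": 1,"y": -10,"z": -20,"ax": -0.05},{"x": 0,"ay": 0,"az": 0,"fingers": 1,"y": -30,"z": -60,"ax": -0.12},{"x": 0,"ay": 0,"az": 0,"fingers": 1,"y": -50,"z": -100,"ax": -0.19},{"x": 0,"ay": 0,"az": 0,"fingers": 1,"y": -70,"z": -140,"ax": -0.26},{"x": 0,"ay": 0,"az": 0,"fingers": 1,"y": -90,"z": -182,"ax": -0.33},{"x": 0,"ay": 0,"az": 0,"fingers": 1,"y": -110,"z": -223,"ax": -0.4},{"x": 0,"ay": 0,"az": 0,"fingers": 1,"y": -132,"z": -265,"ax": -0.47},{"x": 0,"ay": 0,"az": 0,"fingers": 1,"y": -155,"z": -305,"ax": -0.54},{"x": 0,"ay": 0,"az": 0,"fingers": 1,"y": -185,"z": -335,"ax": -0.61},{"x": 0,"ay": 0,"az": 0,"fingers": 1,"y": -220,"z": -360,"ax": -0.68},{"x": 0,"ay": 0,"az": 0,"fingers": 1,"y": -255,"z": -387,"ax": -0.75},{"x": 0,"ay": 0,"az": 0,"fingers": 1,"y": -290,"z": -412,"ax": -0.83}])

```text
time: 2.15
position: [0.5153, -0.1835, 0.206]
orientation: [1.721, 1.57, -0.215]
force: [1.2, -0.7, -0.5]
gripper_width: 0.0851
```

Run:
```python
from h import *
s=readout.sense();T=toolT(s);print(T.round(4), s['time'],s['joint_pos'])
print('y yaw',np.degrees(np.arctan2(T[1,1],T[0,1])))
for w in [(.56,-.02,.206),(.49,.265,.206)]: print(w,(T[:3,:3].T@(np.array(w)-T[:3,3])*1000).round(1))
```

```text
[[ 4.000e-04  9.341e-01 -3.571e-01  5.153e-01]
 [-1.000e-04 -3.571e-01 -9.341e-01 -1.835e-01]
 [-1.000e+00  4.000e-04 -1.000e-04  2.060e-01]
 [ 0.000e+00  0.000e+00  0.000e+00  1.000e+00]] 2.15 [-3.97528071e-01  3.36419752e-01  1.83400903e+00  9.44185629e-05
  9.70742859e-01 -3.24545330e-02]
y yaw -20.920227596645756
(0.56, -0.02, 0.206) [   0.   -16.6 -168.7]
(0.49, 0.265, 0.206) [  -0.  -183.8 -409.9]
```

Emit:
step_arm(increments=[{"x": 0,"ay": 0,"az": 0,"fingers": 1,"y": -4,"z": -42,"ax": -0.07},{"x": 0,"ay": 0,"az": 0,"fingers": 1,"y": -8,"z": -84,"ax": -0.15},{"x": 0,"ay": 0,"az": 0,"fingers": 1,"y": -12,"z": -126,"ax": -0.23},{"x": 0,"ay": 0,"az": 0,"fingers": 1,"y": -18,"z": -168,"ax": -0.31},{"x": 0,"ay": 0,"az": 0,"fingers": 1,"y": -42,"z": -203,"ax": -0.39},{"x": 0,"ay": 0,"az": 0,"fingers": 1,"y": -66,"z": -238,"ax": -0.47},{"x": 0,"ay": 0,"az": 0,"fingers": 1,"y": -90,"z": -273,"ax": -0.55},{"x": 0,"ay": 0,"az": 0,"fingers": 1,"y": -114,"z": -308,"ax": -0.62},{"x": 0,"ay": 0,"az": 0,"fingers": 1,"y": -138,"z": -343,"ax": -0.69},{"x": 0,"ay": 0,"az": 0,"fingers": 1,"y": -162,"z": -378,"ax": -0.76},{"x": 0,"ay": 0,"az": 0,"fingers": 1,"y": -180,"z": -400,"ax": -0.82},{"x": 0,"ay": 0,"az": 0,"fingers": 1,"y": -180,"z": -400,"ax": -0.82}])

```text
time: 3.35
position: [0.4898, 0.2559, 0.206]
orientation: [2.523, 1.57, 1.409]
force: [0.2, -0.5, -0.4]
gripper_width: 0.0854
```

Run:
```python
from h import *
s=readout.sense();T=toolT(s);print(T.round(4), s['time'],s['joint_pos'],s['dq'].round(3))
print('y yaw',np.degrees(np.arctan2(T[1,1],T[0,1])))
d=snap('wrist');cv2.imwrite('pics/w1.png',d['image']);pickle.dump(d,open('w1.pkl','wb'))
print(proj(d,[.49,.265,.053]))
for k in ['orange_grip','orange_peak']:
   print([(r['p'],r['location']) for r in silhouettes(d,k)])
```

```text
[[ 1.000e-04  8.972e-01  4.415e-01  4.898e-01]
 [ 8.000e-04  4.415e-01 -8.972e-01  2.559e-01]
 [-1.000e+00  4.000e-04 -6.000e-04  2.060e-01]
 [ 0.000e+00  0.000e+00  0.000e+00  1.000e+00]] 3.35 [ 4.26148524e-01  3.44222468e-01  1.82192331e+00  7.64551280e-04
  9.75025335e-01 -3.16021768e-02] [-0.057 -0.006  0.011 -0.019  0.002  0.007]
y yaw 26.202601656055865
(np.float64(322.07943025109194), np.float64(168.92449082240762))
[(0.79, [322.8, 172.0])]
[(0.62, [321.7, 170.3])]
```

View pics/w1.png

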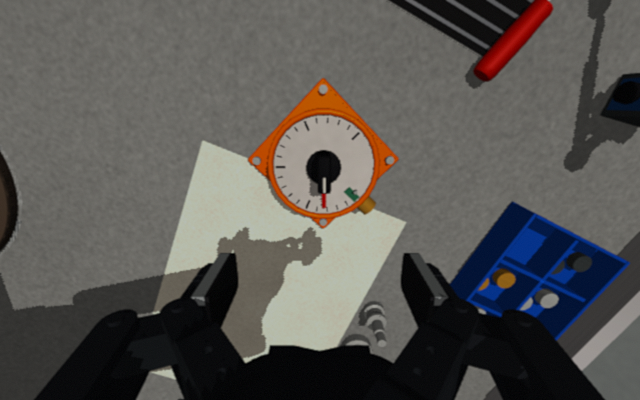

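Run:
```python
from h import *
d=pickle.load(open('w1.pkl','rb'))
cv2.imwrite('pics/w1c.png',cv2.resize(d['image'][95:235,245:405],None,fx=4,fy=4,interpolation=2))
hsv=cv2.cvtColor(d['image'],cv2.COLOR_BGR2HSV)
m=((hsv[...,0]<14)&(hsv[...,1]>150)&(hsv[...,2]>90)).astype(np.uint8)
roi=np.zeros_like(m);roi[70:235,240:405]=1;m*=roi
# ring circle: white dial mask boundary
w=((hsv[...,1]<60)&(hsv[...,2]>110)).astype(np.uint8)*roi
w=cv2.morphologyEx(w,cv2.MORPH_CLOSE,np.ones((9,9)))
x=cv2.connectedComponentsWithStats(w)
i=x[1][150,300]; print(x[2][i],x[3][i])
cs,_=cv2.findContours((x[1]==i).astype(np.uint8),cv2.RETR_EXTERNAL,cv2.CHAIN_APPROX_NONE)
c=max(cs,key=len);hull=cv2.convexHull(c)
W=np.array([at(d,*q[0],.051)[:2]*1000 for q in hull],np.float32);print('dial ellipse',cv2.fitEllipse(W))
r=((hsv[...,0]<8)|(hsv[...,0]>172))&(hsv[...,1]>170)&(hsv[...,2]>80)
ys,xs=np.nonzero(r[180:215,300:345]);xs+=300;ys+=180
print(len(xs),xs.min(),xs.max(),ys.min(),ys.max())
g=(hsv[...,0]>60)&(hsv[...,0]<100)&(hsv[...,1]>80);gy,gx=np.nonzero(g[180:215,330:375]);gx+=330;gy+=180;print(len(gx),gx.mean(),gy.mean())
print('hand',at(d,xs.mean(),ys.mean(),.054),'green',at(d,gx.mean(),gy.mean(),.052))
```

```text
[  240    70   165   165 15557] [308.16770586 172.36864434]
dial ellipse ((498.5478820800781, 226.3596649169922), (194.98228454589844, 329.9571228027344), 48.787960052490234)
40 322 324 194 207
77 350.7792207792208 193.85714285714286
hand [0.50767647 0.23190296 0.054     ] green [0.53385752 0.25282003 0.052     ]
```

View pics/w1c.png

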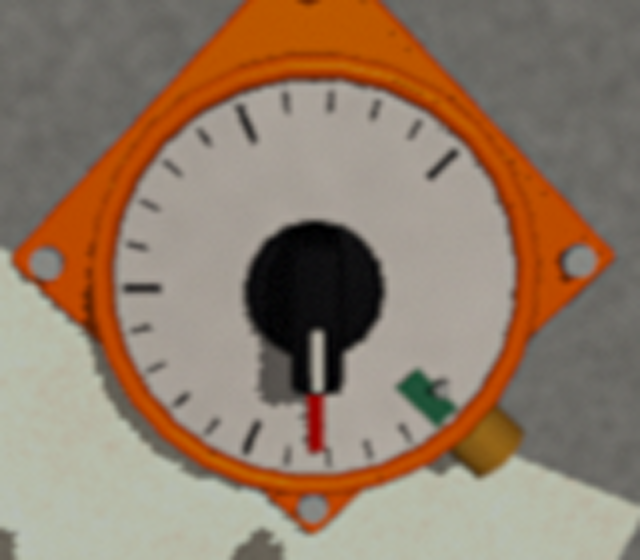

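Run:
```python
from h import *
d=pickle.load(open('w1.pkl','rb'))
def px(u,v): return 245+(u+.5)/4-.5,95+(v+.5)/4-.5
B=np.array([at(d,*px(*q),.052)[:2] for q in [(113,270),(517,270),(315,79),(315,474),(172,134),(458,134),(172,416)]])
from scipy.optimize import least_squares
f=least_squares(lambda p:np.hypot(B[:,0]-p[0],B[:,1]-p[1])-p[2],[.49,.265,.055]);c=f.x;print(c,f.fun.round(4))
tip=at(d,*px(315.5,453),.054);g=at(d,*px(430,395),.052)
lw=[at(d,*px(*q),.093) for q in((317,331),(317,390))]
print(lw)
a=lambda v:np.degrees(np.arctan2(v[1],v[0]))
print('tip',a(tip[:2]-c[:2]),np.linalg.norm(tip[:2]-c[:2]),'green',a(g[:2]-c[:2]),np.linalg.norm(g[:2]-c[:2]),'line',a(lw[1]-lw[0]))
h1=[at(d,*px(*q),.054) for q in((316,395),(315.5,452))];print('handline',a(h1[1]-h1[0]))
s=readout.sense();T=toolT(s);t=np.array([c[0],c[1],.078]);print(T[:3,3],(T[:3,:3].T@(t-T[:3,3])*1000).round(1),'yyaw',a(T[:2,1]))
```

```text
[0.49003562 0.26818033 0.05759681] [ 0.      0.0001 -0.0005 -0.      0.0004  0.0002 -0.0001]
[array([0.49103856, 0.26602204, 0.093     ]), array([0.49800715, 0.25203616, 0.093     ])]
tip -63.35604715161084 0.050028132729053806 green -17.44910463454094 0.047133143300693445 line -63.51478700140371
handline -64.00932861412763
[0.49079462 0.25254551 0.20589807] [127.9   6.2 -14.4] yyaw 25.888747113530286
```

Run:
```python
from h import *
a=lambda v:np.degrees(np.arctan2(v[1],v[0]))
for i in range(2):
    s=readout.sense();print(s['position'],s['dq'].round(4))
    d=snap('wrist');print(readout.sense()['position'])
cv2.imwrite('pics/w2c.png',cv2.resize(d['image'][95:235,245:405],None,fx=4,fy=4,interpolation=2));pickle.dump(d,open('w2.pkl','wb'))
```

```text
[0.49079462 0.25254551 0.20589807] [-0.0205 -0.0024  0.0005  0.0007 -0.0004 -0.0002]
[0.49097664 0.25214288 0.20591367]
[0.49097664 0.25214288 0.20591367] [-0.0127 -0.0006  0.0009  0.0026  0.0017 -0.0015]
[0.4910954  0.25193812 0.20594269]
```

View pics/w2c.png

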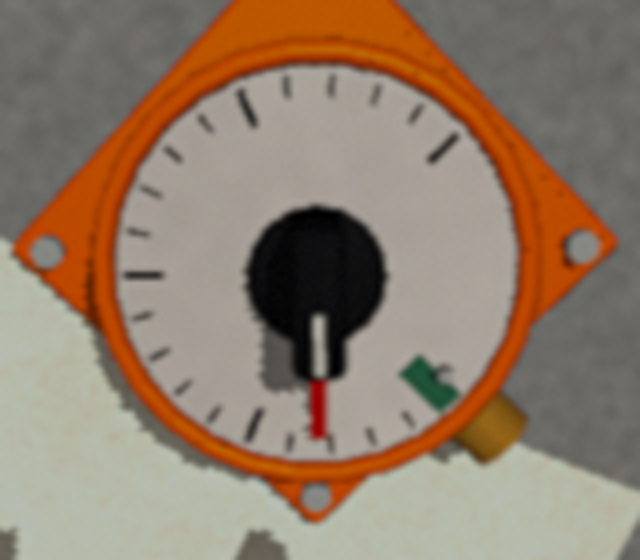

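Run:
```python
from h import *
from scipy.optimize import least_squares
d=pickle.load(open('w2.pkl','rb'))
def px(u,v): return 245+(u+.5)/4-.5,95+(v+.5)/4-.5
B=np.array([at(d,*px(*q),.052)[:2] for q in [(115,255),(520,255),(317,63),(317,461),(174,118),(461,118),(174,401)]])
f=least_squares(lambda p:np.hypot(B[:,0]-p[0],B[:,1]-p[1])-p[2],[.49,.265,.055]);c=f.x;print(c,f.fun.round(4))
a=lambda v:np.degrees(np.arctan2(v[1],v[0]))
tip=at(d,*px(317.5,439),.054);g=at(d,*px(431,382),.052)
lw=[at(d,*px(*q),.093) for q in((319,316),(319.5,375))]
print('tip',a(tip[:2]-c[:2]),np.linalg.norm(tip[:2]-c[:2]),'green',a(g[:2]-c[:2]),'line',a(lw[1]-lw[0]))
print('bar end sides',[at(d,*px(*q),.093).round(4) for q in((293,370),(344,370),(318,380))])
s=readout.sense();T=toolT(s);t=np.array([c[0],c[1],.078]);print(T[:3,3],(T[:3,:3].T@(t-T[:3,3])*1000).round(1),'yyaw',a(T[:2,1]))
```

```text
[0.49011435 0.26846445 0.05750103] [ 0.0001  0.     -0.0006  0.0001  0.0005  0.0002 -0.0003]
tip -63.889937363593305 0.04985707211364409 green -18.525949459671917 line -63.3673523769246
bar end sides [array([0.4913, 0.2503, 0.093 ]), array([0.503, 0.256, 0.093]), array([0.4982, 0.2507, 0.093 ])]
[0.4910954  0.25193812 0.20594269] [127.9   6.3 -15.3] yyaw 25.818958823594247
```

Emit:
step_arm(increments=[{"x": 20,"y": 3,"z": -8,"ax": 0,"ay": 0,"az": 0,"fingers": 0.3},{"x": 50,"y": 6,"z": -15,"ax": 0,"ay": 0,"az": 0,"fingers": 0.3},{"x": 75,"y": 6.5,"z": -15.5,"ax": 0,"ay": 0,"az": 0,"fingers": 0.3},{"x": 85,"y": 6.5,"z": -15.5,"ax": 0,"ay": 0,"az": 0,"fingers": 0.3},{"x": 85,"y": 6.5,"z": -15.5,"ax": 0,"ay": 0,"az": 0,"fingers": 0.3},{"x": 85,"y": 6.5,"z": -15.5,"ax": 0,"ay": 0,"az": 0,"fingers": 0.3}])

```text
time: 4.2
position: [0.4906, 0.2693, 0.1217]
orientation: [1.53, 1.57, 0.41]
force: [0.0, -0.2, -0.4]
gripper_width: 0.0552
```

Run:
```python
from h import *
d=snap('wrist');cv2.imwrite('pics/w3.png',d['image']);pickle.dump(d,open('w3.pkl','wb'))
s=readout.sense();T=toolT(s);t=np.array([.4901,.2684,.078]);print(s['dq'].round(3),s['gripper_width'],T[:3,3],(T[:3,:3].T@(t-T[:3,3])*1000).round(1),np.degrees(np.arctan2(T[1,1],T[0,1])))
print(proj(d,[.4901,.2684,.093]))
```

```text
[ 0.005 -0.008 -0.002 -0.001 -0.003  0.001] 0.05542182165583267 [0.49073753 0.26948039 0.12205706] [44.1 -1.1  0.7] 25.85388010396848
(np.float64(317.0522703140196), np.float64(217.9744180707358))
```

View pics/w3.png

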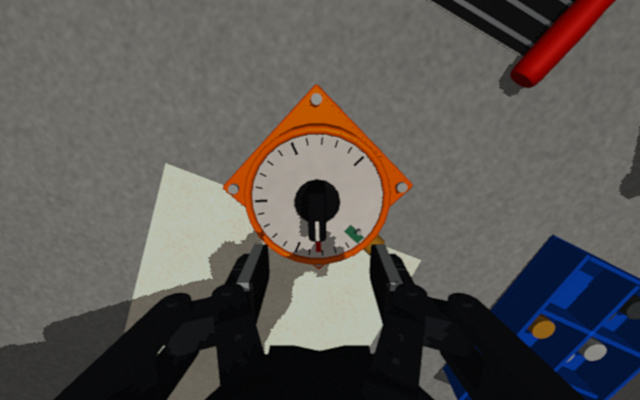

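Emit:
step_arm(increments=[{"x": 15,"y": -1,"z": 0.7,"ax": 0,"ay": 0,"az": 0,"fingers": 0.3},{"x": 32,"y": -1,"z": 0.7,"ax": 0,"ay": 0,"az": 0,"fingers": 0.3},{"x": 43,"y": -1,"z": 0.7,"ax": 0,"ay": 0,"az": 0,"fingers": 0.3},{"x": 43,"y": -1,"z": 0.7,"ax": 0,"ay": 0,"az": 0,"fingers": 0.3},{"x": 43,"y": -1,"z": 0.7,"ax": 0,"ay": 0,"az": 0,"fingers": 0.3},{"x": 43,"y": -1,"z": 0.7,"ax": 0,"ay": 0,"az": 0,"fingers": 0.3}])

```text
time: 4.85
position: [0.4898, 0.2688, 0.0788]
orientation: [1.578, 1.57, 0.459]
force: [0.4, -0.5, 0.1]
gripper_width: 0.0558
```

Run:
```python
from h import *
d=snap('wrist');cv2.imwrite('pics/w4.png',d['image']);pickle.dump(d,open('w4.pkl','wb'))
s=readout.sense();T=toolT(s);t=np.array([.4901,.2684,.078]);print(s['force'],s['dq'].round(3),s['gripper_width'],T[:3,3],(T[:3,:3].T@(t-T[:3,3])*1000).round(1))
```

```text
[-0.33676141  0.02367342  0.38061703] [ 0.001  0.001  0.002  0.    -0.003  0.   ] 0.055452365247458724 [0.48979805 0.26875216 0.07871798] [0.7 0.1 0.4]
```

View pics/w4.png

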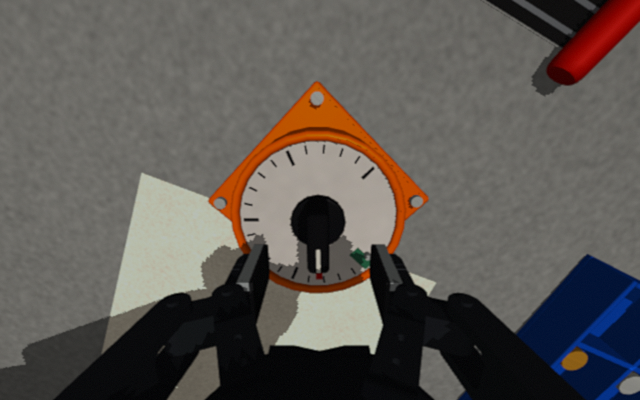

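Run:
```python
from h import *
d=pickle.load(open('w4.pkl','rb'))
for z in(.053,.06,.079,.093,.1): print(z,proj(d,[.4901,.2684,z]), proj(d,np.array([.4901,.2684,z])+.02*np.array([.438,-.899,0])))
im=d['image'][180:320,220:420].copy();cv2.imwrite('pics/w4c.png',np.clip(cv2.resize(im,None,fx=4,fy=4,interpolation=2)*2.0,0,255).astype(np.uint8))
```

```text
0.053 (np.float64(318.19524504605374), np.float64(219.36399548345506)) (np.float64(318.2683766506782), np.float64(243.85313061649194))
0.06 (np.float64(318.18224602572326), np.float64(223.23923234733314)) (np.float64(318.2580926540858), np.float64(248.38645610819637))
0.079 (np.float64(318.14226032449346), np.float64(235.15967400324746)) (np.float64(318.2265827292835), np.float64(262.27645928586327))
0.093 (np.float64(318.1074276086544), np.float64(245.54391997383894)) (np.float64(318.19928531461346), np.float64(274.30953073521164))
0.1 (np.float64(318.087910158413), np.float64(251.36241557899734)) (np.float64(318.18405139941024), np.float64(281.02484763644446))
```

View pics/w4c.png

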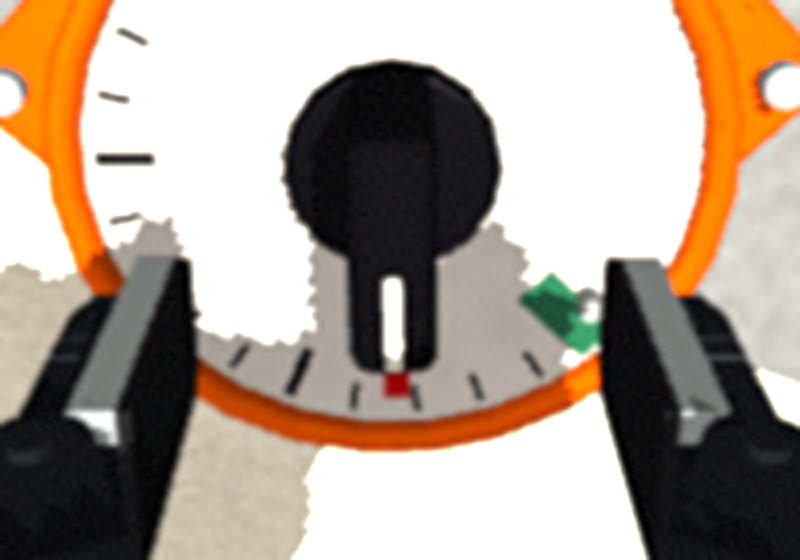

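Run:
```python
from h import *
for n in('side','scene'):
    d=snap(n)
    u,v=map(int,proj(d,[.49,.268,.085]));print(n,u,v)
    im=d['image'][v-60:v+60,u-80:u+80].copy();cv2.imwrite(f'pics/{n}5.png',np.clip(cv2.resize(im,None,fx=4,fy=4,interpolation=2)*1.6,0,255).astype(np.uint8))
    y=np.array([.8999,.436,0]);
    for l in(-.0277,.0277):
        for z in(.065,.073,.1): print(l,z,[round(4*(a-b)) for a,b in zip(proj(d,np.array([.4898,.2688,z])+l*y),(u-80,v-60))])
```

```text
side 264 113
-0.0277 0.065 [284, 289]
-0.0277 0.073 [282, 277]
-0.0277 0.1 [276, 235]
0.0277 0.065 [369, 257]
0.0277 0.073 [367, 245]
0.0277 0.1 [363, 204]
scene 429 135
-0.0277 0.065 [278, 253]
-0.0277 0.073 [280, 242]
-0.0277 0.1 [287, 201]
0.0277 0.065 [361, 287]
0.0277 0.073 [364, 275]
0.0277 0.1 [373, 234]
```

View pics/side5.png

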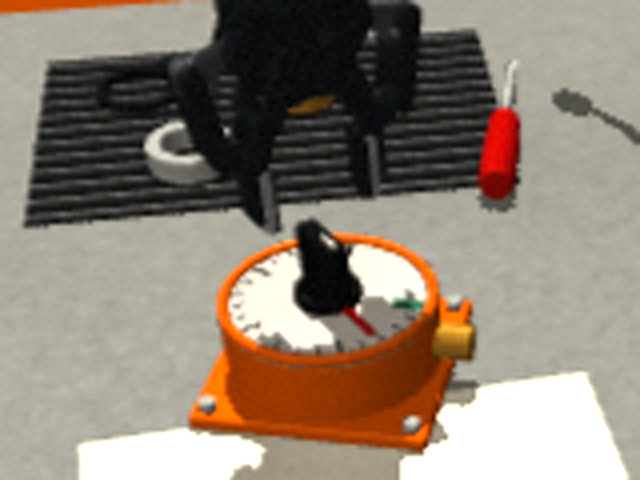

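View pics/scene5.png

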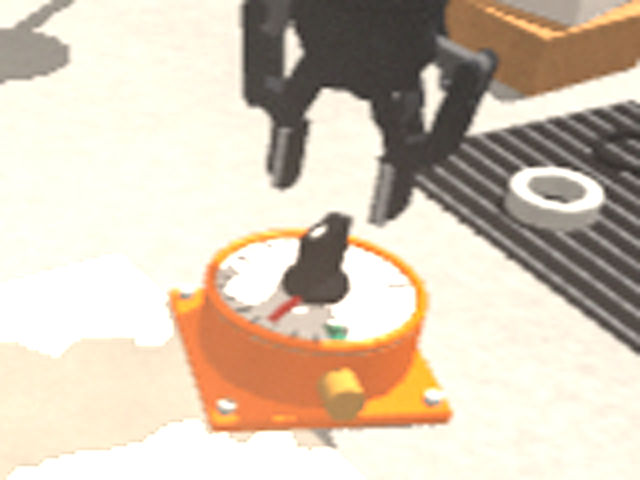

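Emit:
step_arm(increments=[{"x": 8,"y": 0,"z": 0,"ax": 0,"ay": 0,"az": 0,"fingers": 0.3},{"x": 16,"y": 0,"z": 0,"ax": 0,"ay": 0,"az": 0,"fingers": 0.3},{"x": 24,"y": 0,"z": 0,"ax": 0,"ay": 0,"az": 0,"fingers": 0.3},{"x": 24,"y": 0,"z": 0,"ax": 0,"ay": 0,"az": 0,"fingers": 0.3},{"x": 24,"y": 0,"z": 0,"ax": 0,"ay": 0,"az": 0,"fingers": 0.3}])

```text
time: 5.5
position: [0.489, 0.2684, 0.0534]
orientation: [-1.593, 1.57, -2.712]
force: [-0.4, 1.3, -0.4]
gripper_width: 0.0555
```

```bash
cat > look.py <<'E'
from h import *
import sys
t=sys.argv[1]
s=readout.sense();print(s['time'],s['position'],s['force'],s['ft_torque'],s['gripper_width'],s['dq'].round(3))
ims=[]
for n in('side','scene','wrist'):
    d=snap(n);pickle.dump(d,open(f'{n}{t}.pkl','wb'))
    u,v=map(int,proj(d,[.49,.268,.085]))
    if n=='wrist': u,v=320,250
    im=np.clip(cv2.resize(d['image'][v-50:v+50,u-65:u+65],(520,400),interpolation=2)*1.6,0,255).astype(np.uint8) if n!='wrist' else np.clip(cv2.resize(d['image'][v-80:v+80,u-104:u+104],(520,400),interpolation=2)*1.8,0,255).astype(np.uint8)
    ims.append(im)
cv2.imwrite(f'pics/a{t}.png',cv2.resize(np.hstack(ims[:2]),(800,308)));cv2.imwrite(f'pics/b{t}.png',ims[2])
E
python3 look.py 6
```

```text
5.5 [0.48897316 0.2683557  0.05341894] [-0.39002342  1.32028725 -0.37096426] [-0.0077922  -0.02191414  0.01653309] 0.05549878816963021 [ 0.    -0.01  -0.008 -0.001  0.002 -0.   ]
```

View pics/a6.png

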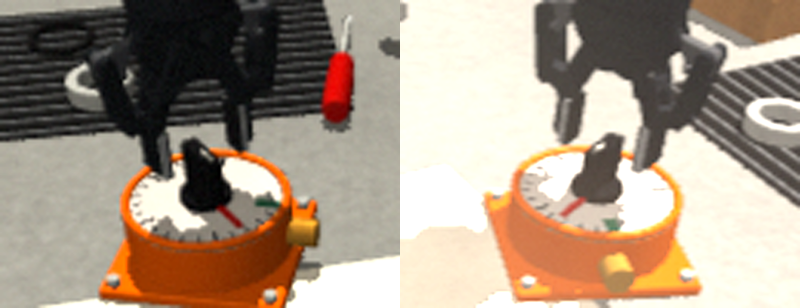

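View pics/b6.png

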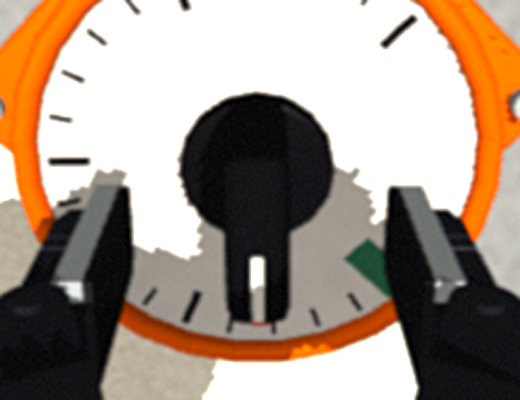

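Run:
```python
from h import *
D={n:pickle.load(open(f'{n}6.pkl','rb')) for n in('side','scene')}
def px(n,X,Y):
    u,v=map(int,proj(D[n],[.49,.268,.085]));return u-65+X*1.3/4,v-50+Y*1.3/4
def tri(a,b):
    o1,r1=ray(D['side'],*px('side',*a));o2,r2=ray(D['scene'],*px('scene',*b))
    A=np.c_[r1,-r2];t=np.linalg.lstsq(A,o2-o1,rcond=None)[0];p,q=o1+r1*t[0],o2+r2*t[1];return (p+q)/2,np.linalg.norm(p-q)
L=tri((163,174),(166,140));Rr=tri((242,149),(646-400,169));K=tri((206,207),(592-400,198));print(L,Rr,'mid',(L[0]+Rr[0])/2,'gap',Rr[0]-L[0],'knobbase',K)
```

```text
(array([0.46016673, 0.25472997, 0.0830348 ]), np.float64(0.001985293371150933)) (array([0.51902269, 0.28487853, 0.08144341]), np.float64(0.00633931369986736)) mid [0.48959471 0.26980425 0.0822391 ] gap [ 0.05885596  0.03014855 -0.00159139] knobbase (array([0.48735753, 0.26723213, 0.04331141]), np.float64(0.0033268242178648363))
```

Emit:
step_arm(increments=[{"x": 4,"y": 0,"z": 0,"ax": 0,"ay": 0,"az": 0,"fingers": 0.3},{"x": 8,"y": 0,"z": 0,"ax": 0,"ay": 0,"az": 0,"fingers": 0},{"x": 8,"y": 0,"z": 0,"ax": 0,"ay": 0,"az": 0,"fingers": -0.3},{"x": 8,"y": 0,"z": 0,"ax": 0,"ay": 0,"az": 0,"fingers": -0.4},{"x": 8,"y": 0,"z": 0,"ax": 0,"ay": 0,"az": 0,"fingers": -0.4},{"x": 8,"y": 0,"z": 0,"ax": 0,"ay": 0,"az": 0,"fingers": -0.4}], squeeze=30)

```text
time: 6.25
position: [0.4894, 0.2685, 0.046]
orientation: [1.658, 1.571, 0.539]
force: [0.7, -0.1, -0.8]
gripper_width: 0.0259
```

```bash
python3 look.py 7
```

```text
6.25 [0.48935198 0.26853454 0.04601883] [ 0.7390105  -0.08188987 -0.78218838] [-0.08075286 -0.00605692 -0.03085183] 0.025855151913585582 [ 0.001 -0.002 -0.     0.001 -0.    -0.   ]
```

View pics/a7.png

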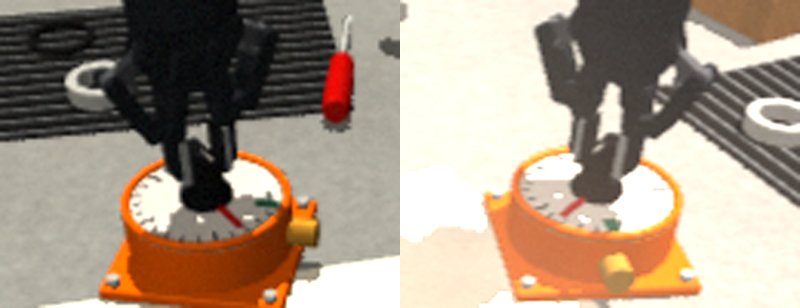

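View pics/b7.png

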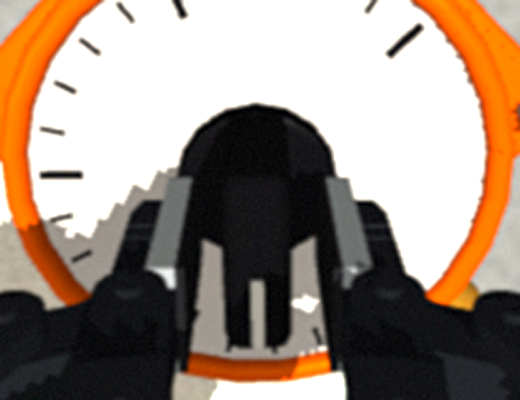

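Emit:
step_arm(increments=[{"x": 0,"y": 0,"z": 0,"ax": 0,"ay": 0,"az": 0,"fingers": -0.7},{"x": 0,"y": 0,"z": 0,"ax": 0,"ay": 0,"az": 0,"fingers": -0.8},{"x": 0,"y": 0,"z": 0,"ax": 0,"ay": 0,"az": 0,"fingers": -1},{"x": 0,"y": 0,"z": 0,"ax": 0,"ay": 0,"az": 0,"fingers": -1},{"x": 0,"y": 0,"z": 0,"ax": 0,"ay": 0,"az": 0,"fingers": -1}], squeeze=30)

```text
time: 6.9
position: [0.489, 0.2684, 0.0461]
orientation: [-1.746, 1.57, -2.864]
force: [-2.4, -1.4, 6.1]
gripper_width: 0.0134
```

```bash
python3 look.py 8
```

```text
6.9 [0.48903476 0.2684463  0.04605733] [-2.42644782 -1.36879998  6.11501234] [-0.16102786  0.44090084 -0.03369262] 0.013395397849299008 [ 0.001  0.     0.001 -0.001 -0.001 -0.   ]
```

View pics/b8.png

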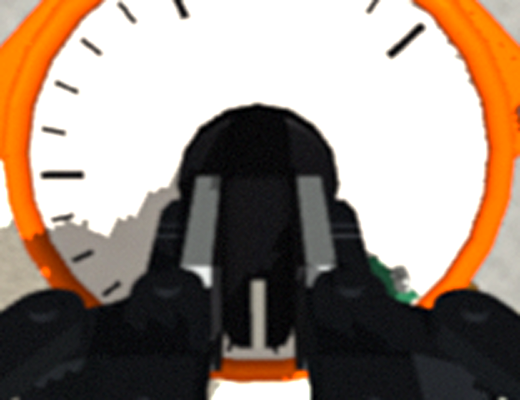

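View pics/a8.png

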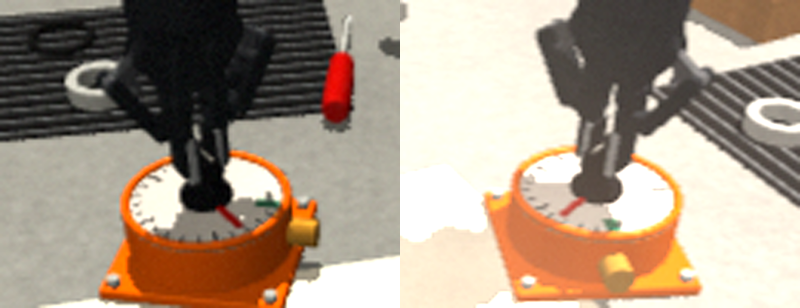

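Emit:
step_arm(increments=[{"x": 0,"y": 0,"z": 0,"ax": -0.06,"ay": 0,"az": 0,"fingers": -1},{"x": 0,"y": 0,"z": 0,"ax": -0.13,"ay": 0,"az": 0,"fingers": -1},{"x": 0,"y": 0,"z": 0,"ax": -0.2,"ay": 0,"az": 0,"fingers": -1},{"x": 0,"y": 0,"z": 0,"ax": -0.27,"ay": 0,"az": 0,"fingers": -1},{"x": 0,"y": 0,"z": 0,"ax": -0.34,"ay": 0,"az": 0,"fingers": -1},{"x": 0,"y": 0,"z": 0,"ax": -0.41,"ay": 0,"az": 0,"fingers": -1},{"x": 0,"y": 0,"z": 0,"ax": -0.48,"ay": 0,"az": 0,"fingers": -1},{"x": 0,"y": 0,"z": 0,"ax": -0.55,"ay": 0,"az": 0,"fingers": -1},{"x": 0,"y": 0,"z": 0,"ax": -0.61,"ay": 0,"az": 0,"fingers": -1},{"x": 0,"y": 0,"z": 0,"ax": -0.66,"ay": 0,"az": 0,"fingers": -1},{"x": 0,"y": 0,"z": 0,"ax": -0.7,"ay": 0,"az": 0,"fingers": -1},{"x": 0,"y": 0,"z": 0,"ax": -0.7,"ay": 0,"az": 0,"fingers": -1}], squeeze=30)

```text
time: 8.25
position: [0.4887, 0.2681, 0.046]
orientation: [-2.173, 1.57, -2.59]
force: [-3.4, -2.4, 7.7]
gripper_width: 0.013
```

```bash
python3 look.py 9
```

```text
8.25 [0.48870825 0.2681336  0.0460216 ] [-3.44854745 -2.42340057  7.66177072] [-0.47072325  0.65317626  0.07653624] 0.013029184386992574 [ 0.001 -0.001  0.001 -0.001 -0.     0.039]
```

View pics/b9.png

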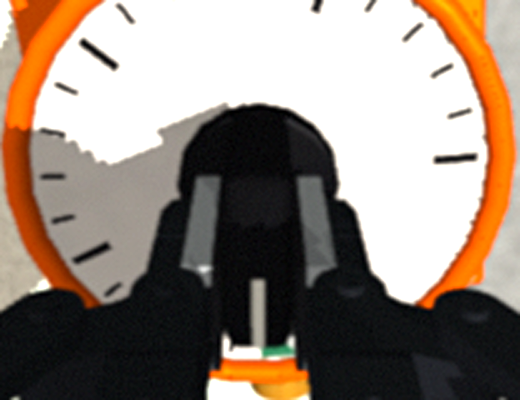

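View pics/a9.png

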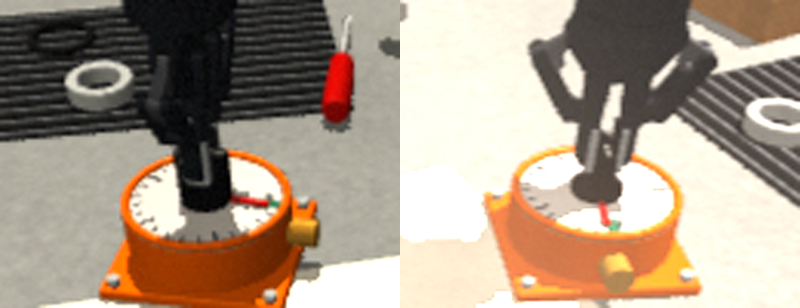

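Emit:
step_arm(increments=[{"x": 0,"y": 0,"z": 0,"ax": -0.03,"ay": 0,"az": 0,"fingers": -1},{"x": 0,"y": 0,"z": 0,"ax": -0.06,"ay": 0,"az": 0,"fingers": -1},{"x": 0,"y": 0,"z": 0,"ax": -0.09,"ay": 0,"az": 0,"fingers": -1},{"x": 0,"y": 0,"z": 0,"ax": -0.12,"ay": 0,"az": 0,"fingers": -1},{"x": 0,"y": 0,"z": 0,"ax": -0.12,"ay": 0,"az": 0,"fingers": -1},{"x": 0,"y": 0,"z": 0,"ax": -0.12,"ay": 0,"az": 0,"fingers": -1}], squeeze=30)

```text
time: 9.0
position: [0.4886, 0.2681, 0.0461]
orientation: [-2.526, 1.57, -2.825]
force: [-4.0, -2.0, 8.3]
gripper_width: 0.0133
```

```bash
python3 look.py 10; python3 -c "
from h import *
T=toolT(readout.sense());print(np.degrees(np.arctan2(T[1,2],T[0,2])))"
```

```text
9.0 [0.48860388 0.26813812 0.04605512] [-3.99886801 -1.97159567  8.34828262] [-0.46733854  0.7502071  -0.65524655] 0.013308680108823396 [ 0.001  0.001 -0.    -0.001  0.001  0.003]
-17.166684171508052
```

View pics/b10.png

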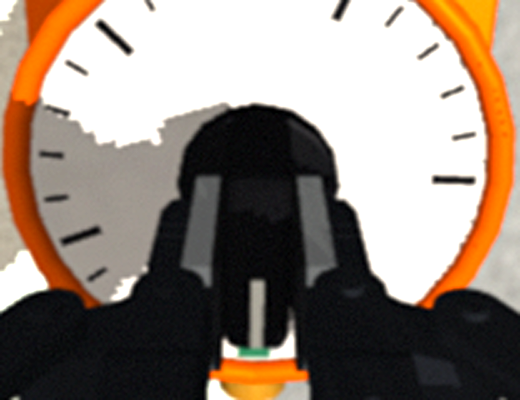

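View pics/a10.png

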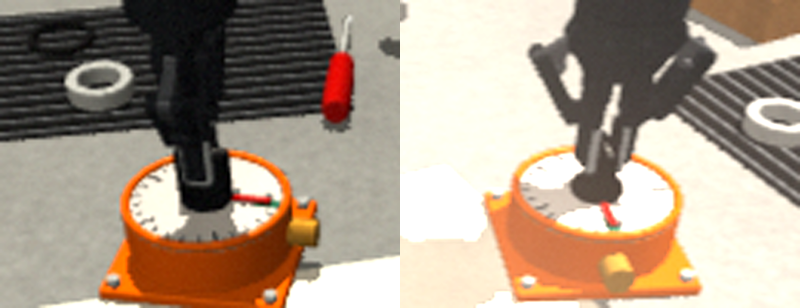

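Emit:
step_arm(increments=[{"x": 0,"y": 0,"z": 0,"ax": -0.02,"ay": 0,"az": 0,"fingers": -1},{"x": 0,"y": 0,"z": 0,"ax": -0.02,"ay": 0,"az": 0,"fingers": -1},{"x": 0,"y": 0,"z": 0,"ax": -0.02,"ay": 0,"az": 0,"fingers": -0.5},{"x": 0,"y": 0,"z": 0,"ax": -0.02,"ay": 0,"az": 0,"fingers": 0},{"x": 0,"y": 0,"z": 0,"ax": -0.02,"ay": 0,"az": 0,"fingers": 0.3},{"x": 0,"y": 0,"z": 0,"ax": -0.02,"ay": 0,"az": 0,"fingers": 0.3},{"x": 0,"y": 0,"z": 0,"ax": -0.02,"ay": 0,"az": 0,"fingers": 0.3},{"x": 0,"y": 0,"z": 0,"ax": -0.02,"ay": 0,"az": 0,"fingers": 0.3}])

```text
time: 9.95
position: [0.4893, 0.2685, 0.0459]
orientation: [0.591, 1.571, 0.312]
force: [0.4, 0.2, -1.1]
gripper_width: 0.0558
```

```bash
python3 look.py 11
```

```text
9.95 [0.48931707 0.26851245 0.04590395] [ 0.43313974  0.23205815 -1.07352564] [-0.01235539 -0.01977363 -0.01044035] 0.05578577441457462 [ 0.    -0.002  0.     0.001 -0.    -0.001]
```

View pics/b11.png

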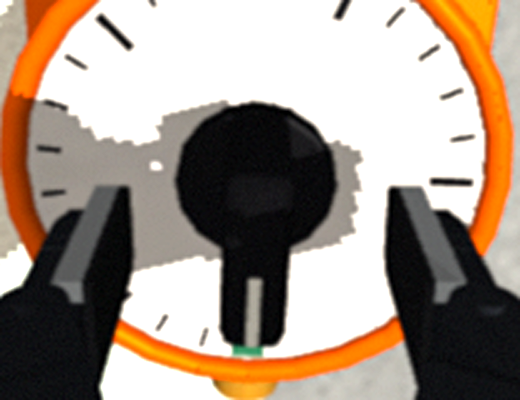

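Released cleanly; raise straight up and check.

Emit:
step_arm(increments=[{"x": -15,"y": 0,"z": 0,"ax": 0,"ay": 0,"az": 0,"fingers": 0.3},{"x": -40,"y": 0,"z": 0,"ax": 0,"ay": 0,"az": 0,"fingers": 0.3},{"x": -75,"y": 0,"z": 0,"ax": 0,"ay": 0,"az": 0,"fingers": 0.3},{"x": -110,"y": 0,"z": 0,"ax": 0,"ay": 0,"az": 0,"fingers": 0.3},{"x": -140,"y": 0,"z": 0,"ax": 0,"ay": 0,"az": 0,"fingers": 0.3},{"x": -150,"y": 0,"z": -10,"ax": 0,"ay": 0,"az": 0,"fingers": 0.3},{"x": -150,"y": 0,"z": -20,"ax": 0,"ay": 0,"az": 0,"fingers": 0.3},{"x": -150,"y": 0,"z": -20,"ax": 0,"ay": 0,"az": 0,"fingers": 0.3},{"x": -150,"y": 0,"z": -20,"ax": 0,"ay": 0,"az": 0,"fingers": 0.3},{"x": -150,"y": 0,"z": -20,"ax": 0,"ay": 0,"az": 0,"fingers": 0.3}])

```text
time: 11.1
position: [0.4697, 0.2738, 0.1948]
orientation: [-2.361, 1.569, -2.639]
force: [-1.1, 0.5, 0.2]
gripper_width: 0.0551
```

```bash
python3 look.py 12
python3 - <<'E'
from h import *
d=pickle.load(open('wrist12.pkl','rb'));u,v=map(int,proj(d,[.49,.268,.06]));print(u,v)
v=max(v,70)
cv2.imwrite('pics/w12.png',np.clip(cv2.resize(d['image'][v-70:v+70,u-80:u+80],None,fx=4,fy=4,interpolation=2)*1.3,0,255).astype(np.uint8))
d=pickle.load(open('scene12.pkl','rb'));cv2.imwrite('pics/s12.png',d['image'])
E
```

```text
11.1 [0.46965962 0.27377816 0.19479594] [-1.07266114  0.49338085  0.19098539] [ 0.00759115 -0.00968057 -0.02580561] 0.055052498659187 [-0.002 -0.002 -0.009  0.003  0.002 -0.   ]
318 197
```

View pics/w12.png

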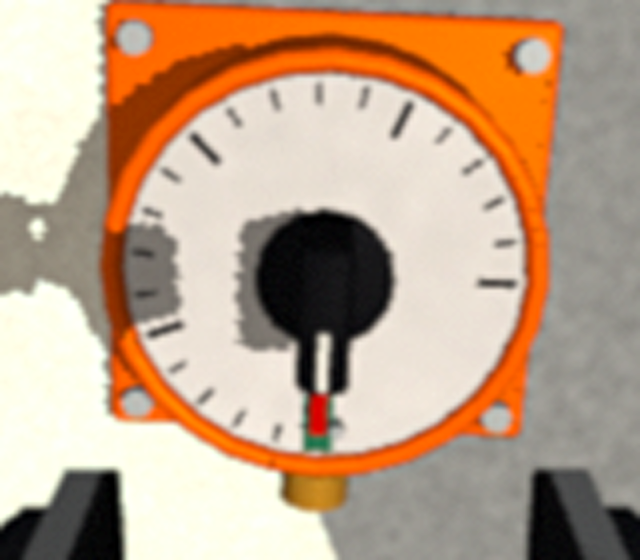

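View pics/s12.png

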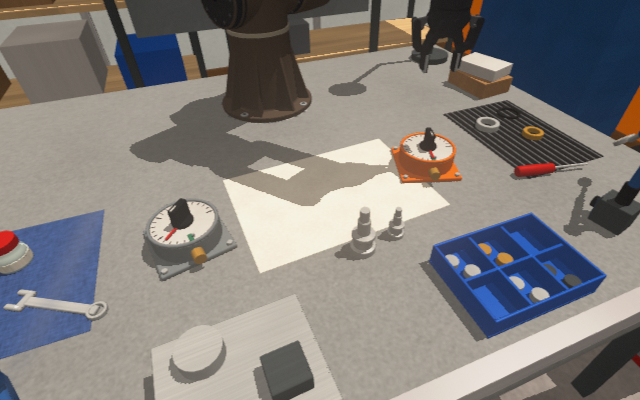

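```bash
python3 -c "
from plant import order
print(order.close_job())"
```

```text
the job is handed in; nothing more can be done
None
```

I turned the orange gauge's knob about 46° anticlockwise until it hit the zero stop, let go, raised the arm clear and handed the job in at about 11 s.

**At the stop:** the turning moment on the tool went from +0.08 to −0.66 N m, well above the hand's 0.04 N m friction. After I let go, the wrist picture shows the red hand on the green mark, right against the stop pin. The force on the tool is back near zero.

**Left alone:** in the last scene picture the grey gauge's hand and both spindles look the same as at the start.

**One disagreement:** in all three cameras the fingertips stood about 30–35 mm farther back from the reported TCP than the description says. I set the grasp height from the pictures and finished about 32 mm lower than the description would have given. I also looked again before closing on the knob.

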